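# Back a tube sampler up one place

### The arm

A 6-joint arm with a two-finger parallel gripper is mounted at the origin on the work surface. World frame = base frame: x ahead of the robot, y to its left, z up, the work surface at z = 0. Lengths are in m, angles in rad, forces in N, time in s.
With the tool pointing down it reaches from about 0.375 to 0.925 m from the base axis. Payload 5.7 kg.
Tool frame: the origin (TCP) lies at the very end of the fingers, on their centre line; the grasp point (between the pads) lies 19 mm behind it; z points along the fingers, y is the direction in which the jaws open and shut (so a half turn about z gives the same grasp; the last joint's range is limited). The gripper opens to 85 mm and grips with 20 to 120 N. Pads are 22 mm wide; open, the fingers measure 114 mm over their backs; the gripper's body (76 mm by 85 mm) begins 54 mm behind the grasp point. The pads swing forward as they close: fully open they stand 13 mm farther back than shut.
Start: joints at [-1.258, 0.359, 1.51, -0, 1.272, -0.115], TCP at [0.249, -0.546, 0.231] pointing down, gripper open.
Joint ranges: [-2.97, 2.97], [-1.01, 2.36], [0.21, 2.38], [-0.96, 4.11], [0.2, 2.71], [-2.98, 2.98]. Speed limits (rad/s): [2.39, 2.39, 3.14, 3.14, 3.14, 3.14].

### API

Orientations are given as a rotation vector (axis times angle).
In Python, from station import r gives the robot as it stands.
- The arm moves only by the tool servo_tool, never from a script. Its argument "motion" is a list of rows, each an object of numbers: "dx", "dy", "dz": the shift along the tool's x, y, z in mm; "wx", "wy", "wz": the turn, a rotation vector about the tool's x, y, z in degrees; "gripper": the finger opening in mm, from 0 to 85.4. A call has 1 to 20 rows; each row is the pose to reach, as a shift and turn from the pose measured when the call began, along the tool's axes at that moment; what a row does not reach only later rows make up. A row lasts 1/8 s, in which the tool goes at most 62.5 mm and 10.7 degrees, less where a joint would pass 70% of its speed; a pose out of reach is approached as far as the arm can. A call with a gripper value outside its range is refused whole. The fingers move at their own pace and stop on an object; "grip_force" is the grip in N (left out, the last holds). Time passes only in rows, so rows that repeat a pose let the fingers close. It gives the time, the measured TCP pose, the force and the opening at its end, in the units of the state.
- r.observe(): the state, without advancing time (a new reading comes with each control period).
- r.grab_frame(name): name is "side" or "top" or "wrist"; returns a dict with "pixels" (400x640x3 uint8, red, green, blue), "fx", "fy", "cx", "cy" (pixels), "dist_coeffs" ([k1, k2, p1, p2, k3] as OpenCV has them; the pictures are not rectified), "R" (3x3) and "t" (3): a world point X has camera coordinates R X + t. Camera axes: x right, y down, z forward; pixel columns grow to the right and rows downward; lengths in m; the calibration is good to about 2 mm. A picture is of the moment at which its call begins. There is no depth.
- r.job_done(): hands the job in, once; it reports no verdict.
Trained networks look in the newest picture that a camera, given by its name, has taken for a name from the list of things; names that differ only in an ending like _2 or _b are one class to them, and where a whole thing is asked for, a point or a joint stands for the part that bears it (a point fixed in the world has none). Each returns a list of dicts, best first, with "score" (0 to 1); they miss things now and then, are a little off and sometimes report something else, mostly with a low value. They report only what shows in the picture. A call takes as long as a camera call.
- r.recognise(camera, label): "rect" ([left, top, width, height] in pixels, round what is visible of it).
- r.landmark_of(camera, label): "position" ([column, row] in pixels: a listed point, or the origin of a listed thing).
The state is a dict: "t": time; "qpos": joint angles; "qvel": joint speeds; "effort": joint torques, N m; "eef_pos": TCP position; "tcp_rot": TCP orientation; "contact_force": force on the tool from outside, world axes, zero at the start; "wrist_torque": the same for the moment, N m; "finger_gap": opening from 0.0 (shut) to 1.0 (fully open).
Only numpy, scipy, OpenCV 4.12 (cv2) and the standard library are available. Lean on these libraries where they do the work, as an engineer would, in place of code of your own. Each camera call takes 0.05 s, during which the arm holds its last target.

### The job

The sampler's turntable has been fed one place too far, so the open tube stands just past the probe. With a fingertip, push the thumb lever away from the turntable to lift the pawl out of the teeth until it stays up, push the turntable back one place (counter-clockwise seen from above) by one of its upright pegs so that the open tube is under the probe again, then push the lever back so that the pawl is fully down between the teeth. Only push: lift or tip nothing out of its place, do not feed the turntable further forward or run it half a place too far back, and leave the glassware around it where it stands.

Things in the scene. Friction and masses are not known exactly. Their poses are not given: they have to be found in the camera images.
- sampler: The sampler, fixed: grey round base 236 mm across with a turntable, a pawl and a probe. Origin: centre of its underside, on the turntable's axis; z up, +y from the axis to the pawl's hinge, -y to the probe. The pawl's bearing blocks stand 84 mm tall at y = 135 to 165 mm, x = -27 to 33 mm. The probe's post (26 mm thick, 180 mm tall) stands at y = -150 mm.
- wheel (a joint): Turn of the turntable, rad: about 0 at the start; positive is counter-clockwise seen from above, which is backward. One place is 0.628 (36 degrees; ten places, ten teeth). Light friction (about 1 N at a peg); it stays where it is left. The middles of the gaps are at 0 and 0.628; in a gap the pawl leaves 0.08 either way, and its down position blocks further backward turning.
- wheel_center (a point): Centre of the turntable's top face, 44 mm above the table. The top is 232 mm across; ramp-shaped steel teeth 11 mm tall ring its rim, 94 to 114 mm from the axis. Ten tube places lie 55 mm from the axis: nine hold short capped tubes (tops 64 mm above the table), one the open tube. A hub 40 mm across and 26 mm tall stands in the middle.
- pawl (a joint): Angle of the pawl, rad: 0 = fully down, its nose in the gap between two teeth; 1.1 = fully up. It is top-heavy: let go below 0.3 it falls down, let go above 0.7 it falls over and stays up. Under 3 N at the knob moves it.
- knob (a point): Centre of the black roller on the pawl's thumb lever, 18 mm in diameter, 34 mm long along the sampler's x, at x = 58 mm, 56 mm from the hinge line (along x, at y = 150 mm, 70 mm above the table). Pawl down: it leans to the turntable (y = 131 mm, height 123 mm). Pawl up: it leans away (y = 188 mm, height 111 mm). Pushed away from the turntable it lifts the pawl, pushed back it lowers it.
- nose (a point): Underside of the pawl's nose, a steel block 10 mm wide on a 46 mm arm; when down it sits 1 mm above the turntable's top, 104 mm from the axis.
- probe_tip (a point): Lower end of the thin steel probe, 118 mm above the table, 55 mm from the turntable's axis. It hangs from a bar 165 mm above the table that runs to the post: keep clear.
- tube_center (a point): Centre of the open glass tube, 25 mm wide, 60 mm tall, standing loose with 3 mm play in a 14 mm deep nest on the turntable, its foot 44 mm above the table. At the start it is one place clockwise of the probe.
- peg0 (a point): Top centre of an upright aluminium push peg fixed to the turntable, 12 mm in diameter, standing 48 mm above its top (92 mm above the table), 83 mm from the axis; five pegs, 72 degrees apart. This one is at the sampler's +x at the start, clear of pawl and probe.
- peg1 (a point): Top centre of another upright aluminium push peg fixed to the turntable, 12 mm in diameter, standing 48 mm above its top (92 mm above the table), 83 mm from the axis; five pegs, 72 degrees apart.
- peg2 (a point): Top centre of another upright aluminium push peg fixed to the turntable, 12 mm in diameter, standing 48 mm above its top (92 mm above the table), 83 mm from the axis; five pegs, 72 degrees apart.
- peg3 (a point): Top centre of another upright aluminium push peg fixed to the turntable, 12 mm in diameter, standing 48 mm above its top (92 mm above the table), 83 mm from the axis; five pegs, 72 degrees apart.
- peg4 (a point): Top centre of another upright aluminium push peg fixed to the turntable, 12 mm in diameter, standing 48 mm above its top (92 mm above the table), 83 mm from the axis; five pegs, 72 degrees apart.
- amber: Bystander, loose: a brown glass bottle, 70 mm wide and 160 mm tall. Origin: centre of its underside.
- reagent: Bystander, loose: a white plastic bottle, 64 mm wide and 150 mm tall. Origin: centre of its underside.
- beaker: Bystander, loose: an open glass beaker, 68 mm wide and 85 mm tall. Origin: centre of its underside.
- flask: Bystander, loose: a conical glass flask, 72 mm wide and 98 mm tall. Origin: centre of its underside.
- jar: Bystander, loose: a small brown glass jar, 56 mm wide and 60 mm tall. Origin: centre of its underside.
- bulb: Bystander, loose: a dark rubber pipette bulb standing on its base, 62 mm wide and 88 mm tall. Origin: centre of its underside.
- measure: Bystander, loose: a narrow measuring cylinder on a foot, 60 mm wide at the foot and 150 mm tall. Origin: centre of its underside.

How it is judged:
On the way, in this order (a step that is already met when the one before it is completed fails the run):
1. the pawl is tipped up out of the teeth and stays up, the turntable not yet turned (value of joint pawl above 0.8 rad and value of joint wheel below 0.2 rad), for 0.2 s.
2. with the pawl up, the turntable is turned back one place (value of joint pawl above 0.6 rad and value of joint wheel between 0.528 and 0.728 rad), for 0.2 s.
At the end, for the whole second after the job is handed in: The pawl is down (within 0.08 rad), the turntable stands still one place back (0.628 rad, within 0.09), and the open tube stands upright in its nest with its centre within 11 mm of the probe, seen from above (value of joint pawl below 0.08 rad and value of joint wheel between 0.538 and 0.718 rad and velocity of joint wheel between -0.05 and 0.05 rad/s and horizontal distance between tube_center and probe_tip below 0.011 m and angle between tube_center's own z axis and vertical below 0.15 rad and height (world z) of tube_center between 0.068 and 0.08 m); the robot touches nothing.
It fails at once if the open tube is lifted or tipped (height (world z) of tube_center above 0.086 m or angle between tube_center's own z axis and vertical above 0.4 rad).
It fails at once if the turntable is turned forward, or back by more than about one and a half places (value of joint wheel below -0.25 rad or value of joint wheel above 0.93 rad).
It fails at once if glassware standing around is moved by more than 20 mm (distance of any of amber, reagent, beaker, flask, jar, bulb, measure from where it was at the start of the episode above 0.02 m).
It also fails if it takes over 61 s, if anything falls off the work surface, if the arm or the gripper's body presses on something with over 40 N, if the wrist force passes 120 N, or if a joint passes its speed limit or range.

## Working session

There is one attempt and no reset: what is moved stays moved. The work goes in short steps, Python scripts to look and compute and a tool call to move; the robot and the scene stay as the last step left them, time stands still between calls to the robot, and variables do not carry over. Pictures are saved under pics/ and viewed, and the job is handed in when it is done.

Besides the shell and the picture viewer there is one more tool, called after "Call:" by a JSON object that holds its "method" and its "body", one argument or row to a line. servo_tool: Moves the arm, as the interface text tells. Its arguments: {"type":"object","properties":{"motion":{"type":"array"},"grip_force":{"type":"number"}},"required":["motion"]}

```bash
ls; mkdir -p pics; python3 - <<'E'
from station import r
import cv2
s=r.observe();print(s)
for n in ["side","top","wrist"]:
    f=r.grab_frame(n)
    cv2.imwrite(f"pics/{n}0.png",cv2.cvtColor(f["pixels"],cv2.COLOR_RGB2BGR))
    print(n,f["fx"],f["cx"],f["cy"],f["dist_coeffs"],f["R"],f["t"])
E
```

```text
pics
{'t': 0.0, 'qpos': array([-1.25809870e+00,  3.59512473e-01,  1.51143735e+00,  2.54006569e-05,
        1.27251722e+00, -1.15116368e-01]), 'qvel': array([ 2.15279705e-05,  2.13783006e-04, -9.19352777e-04, -4.14179436e-04,
       -5.55576802e-04,  2.36397444e-04]), 'effort': array([ 2.01458235e-03, -5.27608073e+01, -2.78617448e+01,  3.21408988e-04,
        1.30913960e-02,  2.29241402e-05]), 'eef_pos': array([ 0.24870916, -0.54526988,  0.23044728]), 'tcp_rot': array([-3.06817002e+00, -6.66487649e-01,  2.52305105e-04]), 'contact_force': array([-0.10405122,  0.54742136, -0.55255891]), 'wrist_torque': array([-0.01203206, -0.03487695,  0.00530123]), 'finger_gap': 0.9982141151193731}
side 518.1796442123084 321.46285450228805 202.74038325638327 [-0.15115349  0.          0.          0.          0.        ] [[-0.79931361 -0.60064959  0.01782767]
 [-0.3493238   0.44031325 -0.82710164]
 [ 0.4889485  -0.66734123 -0.56176957]] [0.40674985 0.29218209 1.36823916]
top 395.86198192035613 324.52480139232057 199.58308249775655 [-0.04934092  0.          0.          0.          0.        ] [[ 0.02591612 -0.9994225   0.02197762]
 [-0.99569543 -0.02776406 -0.08842942]
 [ 0.08898854 -0.01959127 -0.99583996]] [-0.02336715  0.55294303  1.26260155]
wrist 279.4802761569739 317.29882572314733 199.61046594188178 [0.00097019 0.         0.         0.         0.        ] [[ 0.41483292 -0.90989534 -0.00202842]
 [-0.87228423 -0.3983179   0.28366015]
 [-0.25890901 -0.11590221 -0.95892273]] [-0.59816056 -0.03758475  0.38022978]
```

View pics/side0.png

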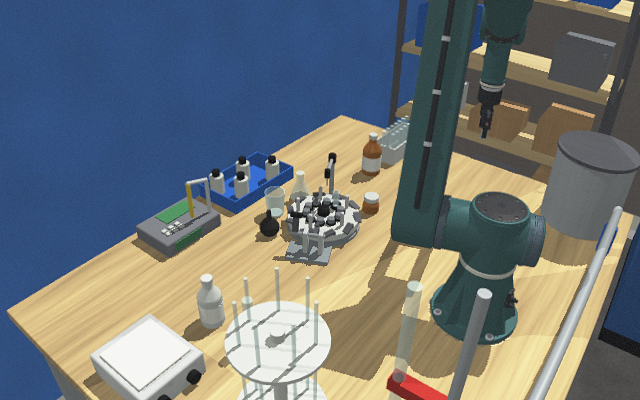

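View pics/top0.png

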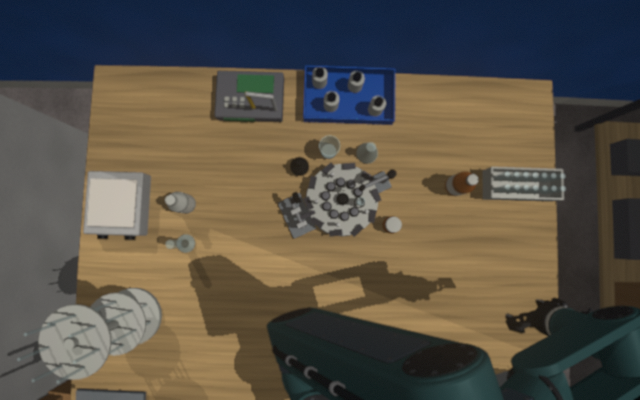

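```bash
cat > h.py <<'E'
from station import r
import numpy as np, cv2
from scipy.optimize import least_squares
from scipy.spatial.transform import Rotation as Ro
def cal(f):
    K=np.array([[f["fx"],0,f["cx"]],[0,f["fy"],f["cy"]],[0,0,1.]])
    return K,np.array(f["dist_coeffs"],float),np.array(f["R"]),np.array(f["t"])
def atz(f,px,z):
    K,d,R,t=cal(f)
    u=cv2.undistortPoints(np.array([[px]],float),K,d)[0,0]
    ray=R.T@np.array([u[0],u[1],1]); c=-R.T@t
    return c+ray*(z-c[2])/ray[2]
def proj(f,P):
    K,d,R,t=cal(f)
    return cv2.projectPoints(np.array(P,float).reshape(-1,1,3),cv2.Rodrigues(R)[0],t,K,d)[0][:,0]
def save(f,n):
    cv2.imwrite(f"pics/{n}.png",cv2.cvtColor(f["pixels"],cv2.COLOR_RGB2BGR))
E
python3 - <<'E'
from h import *
H=dict(sampler=0,wheel_center=.044,knob=.123,nose=.045,probe_tip=.118,tube_center=.074,peg0=.092,amber=0,reagent=0,beaker=0,flask=0,jar=0,bulb=0,measure=0)
for c in ["top","side"]:
    f=r.grab_frame(c)
    for l,z in H.items():
        for d in r.landmark_of(c,l)[:5 if l=='peg0' else 1]:
            print(c,l,round(d["score"],2),np.round(d["position"],1),np.round(atz(f,d["position"],z),4))
E
```

```text
top sampler 0.57 [340.1 202.4] [ 0.5476 -0.0609  0.    ]
top wheel_center 0.78 [345.  198.6] [ 0.5566 -0.0737  0.044 ]
top knob 0.74 [293.2 197.5] [0.5482 0.0876 0.123 ]
top nose 0.67 [307.  211.5] [0.5119 0.0468 0.045 ]
top tube_center 0.47 [364.5 201.8] [ 0.5455 -0.133   0.074 ]
top peg0 0.88 [329.5 173.3] [ 0.6296 -0.0205  0.092 ]
top peg0 0.82 [363.1 184.4] [ 0.5979 -0.1255  0.092 ]
top peg0 0.66 [338.6 223. ] [ 0.4765 -0.0522  0.092 ]
top peg0 0.59 [317.8 198.8] [0.5492 0.0136 0.092 ]
top peg0 0.56 [367.2 210.7] [ 0.5166 -0.1396  0.092 ]
top amber 0.84 [453.2 185.7] [ 0.6146 -0.441   0.    ]
top reagent 0.73 [188.1 207.6] [0.5164 0.4409 0.    ]
top beaker 0.86 [328.7 150.7] [ 0.7206 -0.0187  0.    ]
top flask 0.88 [364.8 154.6] [ 0.7111 -0.1404  0.    ]
top jar 0.56 [389.1 227.5] [ 0.4688 -0.2252  0.    ]
top bulb 0.58 [368.6 157.2] [ 0.7026 -0.1533  0.    ]
top measure 0.66 [185.7 241.5] [0.4049 0.4428 0.    ]
side sampler 0.67 [308.5 214.7] [ 0.6225 -0.0793  0.    ]
side wheel_center 0.57 [320.6 212.8] [ 0.5606 -0.063   0.044 ]
side knob 0.74 [298.  211.2] [0.5517 0.0618 0.123 ]
side nose 0.82 [319.4 231.9] [0.5022 0.0207 0.045 ]
side probe_tip 0.59 [324.6 181.4] [ 0.5944 -0.1273  0.118 ]
side tube_center 0.68 [336.9 200.7] [ 0.5349 -0.1151  0.074 ]
side peg0 0.92 [296.2 198.3] [ 0.6289 -0.0238  0.092 ]
side peg0 0.81 [340.  209.9] [ 0.483  -0.0576  0.092 ]
side peg0 0.65 [346.2 195.7] [ 0.5132 -0.1348  0.092 ]
side peg0 0.63 [322.3 188.6] [ 0.5983 -0.1208  0.092 ]
side peg0 0.56 [309.4 215.7] [0.5379 0.0247 0.092 ]
side amber 0.55 [369.6 172.4] [ 0.6112 -0.4399  0.    ]
side reagent 0.93 [210.7 317.7] [0.5369 0.4446 0.    ]
side beaker 0.85 [276.7 213.5] [ 0.7099 -0.0188  0.    ]
side flask 0.89 [299.2 194.3] [ 0.7246 -0.1563  0.    ]
side jar 0.59 [370.9 213.4] [ 0.4628 -0.2151  0.    ]
side bulb 0.64 [268.6 233.4] [0.6586 0.0794 0.    ]
```

```bash
cat > fit.py <<'E'
from h import *
def model(p,pawl=0.):
    x,y,a,w=p
    def W(q): 
        q=np.array(q,float);c,s=np.cos(a),np.sin(a)
        return np.array([x+c*q[0]-s*q[1],y+s*q[0]+c*q[1],q[2]])
    M=dict(wheel_center=[W([0,0,.044])],probe_tip=[W([0,-.055,.118])])
    M['peg0']=[W([.083*np.cos(w+k*2*np.pi/5),.083*np.sin(w+k*2*np.pi/5),.092]) for k in range(5)]
    t=w-np.pi/2-np.pi/5
    M['tube_center']=[W([.055*np.cos(t),.055*np.sin(t),.074])]
    # knob angle: down at (131-150, 123-70)=(-19,53); up (38,41)
    th=np.arctan2(53,-19)-pawl
    M['knob']=[W([.058,.150+.056*np.cos(th),.07+.056*np.sin(th)])]
    M['nose']=[W([0,.104,.045])]
    return M,W
def fit(p0,cams=("top","side"),labels=('wheel_center','probe_tip','peg0','tube_center','knob','nose'),usepawl=False):
    obs=[]
    for c in cams:
        f=r.grab_frame(c)
        for l in labels:
            for d in r.landmark_of(c,l)[:6 if l=='peg0' else 1]:
                if d["score"]>.4: obs.append((c,f,l,np.array(d["position"])))
    def res(p):
        M,_=model(p[:4],p[4] if usepawl else 0); o=[]
        for c,f,l,px in obs:
            q=proj(f,M[l]); e=q-px; e=e[np.argmin((e**2).sum(1))]
            o+=list(e)
        return np.array(o)
    p0=list(p0)+([0.] if usepawl else [])
    s=least_squares(res,p0,loss='soft_l1',f_scale=1.5)
    rr=res(s.x).reshape(-1,2)
    for (c,f,l,px),e in zip(obs,rr): print(c,l,np.round(px,1),np.round(e,1))
    return s.x
E
python3 - <<'E'
from fit import *
p=fit([.553,-.065,.4,0.]);print(np.round(p,4))
M,W=model(p)
for k,v in M.items(): print(k,np.round(v,4).tolist())
for c in ["top","side"]:
    f=r.grab_frame(c); im=cv2.cvtColor(f["pixels"],cv2.COLOR_RGB2BGR)
    x0,y0,w,h=(230,130,200,150) if c=="top" else (230,130,170,140)
    S=4; im=cv2.resize(im[y0:y0+h,x0:x0+w],None,fx=S,fy=S,interpolation=cv2.INTER_CUBIC)
    def dot(P,col):
        for q in proj(f,P): cv2.circle(im,tuple(int(v) for v in ((q-[x0,y0]+.5)*S)),3,col,-1)
    for k,v in M.items(): dot(v,(0,0,255) if k!='peg0' else (0,255,0))
    dot([W([.118*np.cos(t),.118*np.sin(t),.04]) for t in np.linspace(0,6.28,40)],(255,0,255))
    dot([W([x,y,.084]) for x in(-.027,.033) for y in (.135,.165)],(255,255,0))
    cv2.imwrite(f"pics/{c}_fit.png",im)
E
```

```text
top wheel_center [342.9 196.2] [-0.4  2.6]
top probe_tip [357.9 188.8] [2.6 0.1]
top peg0 [330.6 172. ] [3.  0.6]
top peg0 [341.6 223.5] [-4.6 -0. ]
top peg0 [365.3 211.3] [1.1 0.5]
top peg0 [365.6 183.3] [-1.5 -2.8]
top peg0 [314.8 199.7] [ 1.9 -0.6]
top tube_center [361.8 201.7] [-1.6  0.6]
top knob [297.4 196.5] [-0.8  1.1]
top nose [311.4 215.1] [ 1.8 -2.4]
side wheel_center [322.7 214.5] [-0.4 -1.6]
side probe_tip [325.3 183. ] [0.4 1.4]
side peg0 [322.3 186.9] [-1.6 -0.5]
side peg0 [340.2 209. ] [0.  3.4]
side peg0 [307.1 214.5] [ 1.2 -1.2]
side peg0 [298.5 196.2] [-1.2  0.5]
side tube_center [335.1 201.1] [ 0.4 -1.9]
side knob [295.1 198.6] [ 0.5 15.5]
side nose [318.9 232. ] [-2.5  0.1]
[ 0.5557 -0.0658  0.4693 -0.0649]
wheel_center [[0.5557, -0.0658, 0.044]]
probe_tip [[0.5806, -0.1148, 0.118]]
peg0 [[0.632, -0.0331, 0.092], [0.5483, 0.0169, 0.092], [0.4748, -0.0474, 0.092], [0.5132, -0.1371, 0.092], [0.6104, -0.1283, 0.092]]
tube_center [[0.5435, -0.1194, 0.074]]
knob [[0.5482, 0.0774, 0.1227]]
nose [[0.5087, 0.027, 0.045]]
```

View pics/top_fit.png

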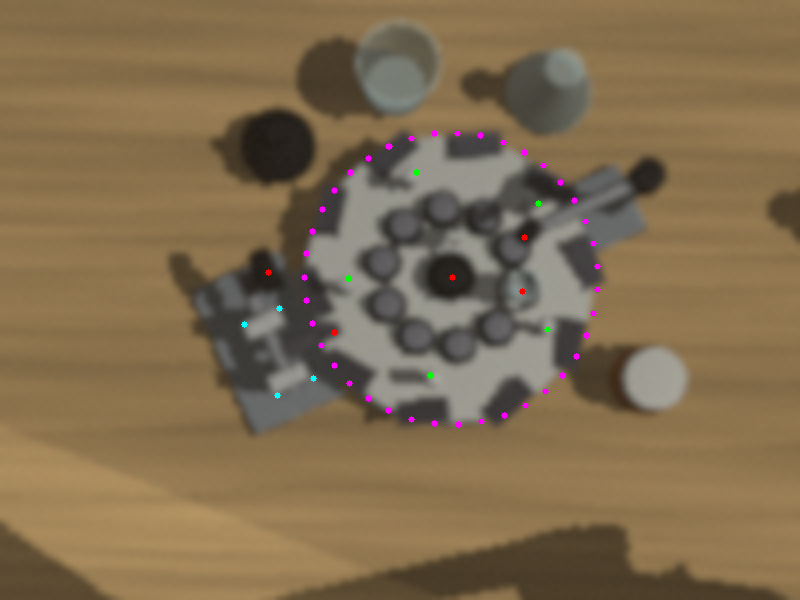

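View pics/side_fit.png

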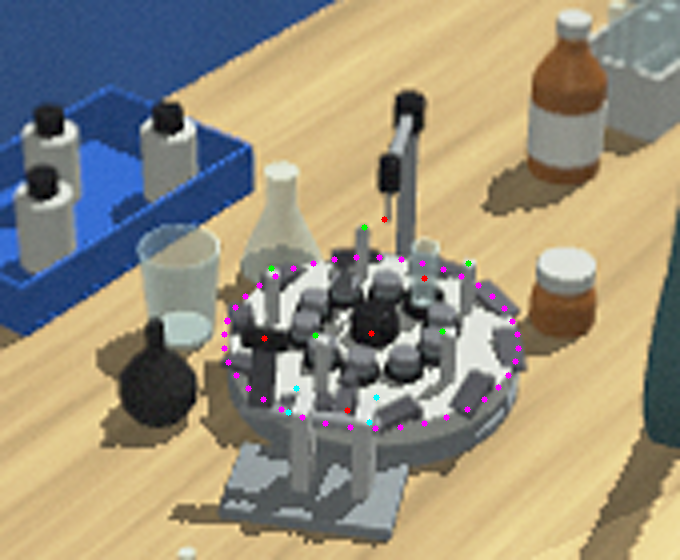

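The fit matches the overlays: sampler axis at about (0.556, -0.066), yaw about 27°. The knob shows near top-crop pixel (268, 270), the bearing blocks near (265, 340) and the probe post top near (647, 175). I'll shut the gripper, move above the gap beside the knob, and refine the pose with the wrist camera.

Call:
{"method": "servo_tool", "body": {
  "motion": [
    {"dx":60,"dy":-45,"dz":-20,"gripper":0},
    {"dx":115,"dy":-90,"dz":-30,"gripper":0},
    {"dx":165,"dy":-125,"dz":-30,"gripper":0},
    {"dx":215,"dy":-165,"dz":-30,"gripper":0},
    {"dx":265,"dy":-200,"dz":-30,"gripper":0},
    {"dx":315,"dy":-240,"dz":-30,"gripper":0},
    {"dx":365,"dy":-280,"dz":-30,"gripper":0},
    {"dx":415,"dy":-320,"dz":-30,"gripper":0},
    {"dx":465,"dy":-360,"dz":-30,"gripper":0},
    {"dx":510,"dy":-390,"dz":-30,"gripper":0},
    {"dx":531,"dy":-406,"dz":-30,"gripper":0},
    {"dx":531,"dy":-406,"dz":-30,"gripper":0},
    {"dx":531,"dy":-406,"dz":-30,"gripper":0},
    {"dx":531,"dy":-406,"dz":-30,"gripper":0}
  ]
}}

```text
validation failed for argument at $.mo...
```

Call:
{"method": "servo_tool", "body": {
  "motion": [
    {"dx":60.0,"dy":-45.0,"dz":-20.0,"wx":0.0,"wy":0.0,"wz":0.0,"gripper":0.0}
  ]
}}

```text
t: 2.58
eef_pos: [0.2769, -0.495, 0.2464]
tcp_rot: [3.071, 0.661, -0.001]
contact_force: [1.2, -0.1, 0.1]
finger_gap: 0.821
```

Call:
{"method": "servo_tool", "body": {
  "motion": [
    {"dx":50,"dy":-38,"dz":-14,"wx":0,"wy":0,"wz":0,"gripper":0},
    {"dx":100,"dy":-76,"dz":-14,"wx":0,"wy":0,"wz":0,"gripper":0},
    {"dx":150,"dy":-115,"dz":-14,"wx":0,"wy":0,"wz":0,"gripper":0},
    {"dx":200,"dy":-153,"dz":-14,"wx":0,"wy":0,"wz":0,"gripper":0},
    {"dx":250,"dy":-192,"dz":-14,"wx":0,"wy":0,"wz":0,"gripper":0},
    {"dx":300,"dy":-230,"dz":-14,"wx":0,"wy":0,"wz":0,"gripper":0},
    {"dx":350,"dy":-268,"dz":-14,"wx":0,"wy":0,"wz":0,"gripper":0},
    {"dx":400,"dy":-307,"dz":-14,"wx":0,"wy":0,"wz":0,"gripper":0},
    {"dx":450,"dy":-345,"dz":-14,"wx":0,"wy":0,"wz":0,"gripper":0},
    {"dx":485,"dy":-372,"dz":-14,"wx":0,"wy":0,"wz":0,"gripper":0},
    {"dx":485,"dy":-372,"dz":-14,"wx":0,"wy":0,"wz":0,"gripper":0},
    {"dx":485,"dy":-372,"dz":-14,"wx":0,"wy":0,"wz":0,"gripper":0}
  ]
}}

```text
t: 4.08
eef_pos: [0.5655, 0.0433, 0.2599]
tcp_rot: [3.071, 0.662, -0.003]
contact_force: [-0.3, -0.4, 0.3]
finger_gap: -0.003
```

```bash
python3 - <<'E'
from fit import *
p=fit([.5557,-.0658,.4693,-.0],cams=("wrist",));print(np.round(p,4))
f=r.grab_frame("wrist"); save(f,"w1")
M,W=model([.5557,-.0658,.4693,-.0649])
im=cv2.cvtColor(f["pixels"],cv2.COLOR_RGB2BGR); S=1
def dot(P,col):
    for q in proj(f,P): cv2.circle(im,tuple(int(v) for v in q),2,col,-1)
for k,v in M.items(): dot(v,(0,0,255) if k!='peg0' else (0,255,0))
dot([W([.118*np.cos(t),.118*np.sin(t),.04]) for t in np.linspace(0,6.28,40)],(255,0,255))
cv2.imwrite("pics/w1f.png",im)
E
```

```text
wrist wheel_center [382.6 215.1] [ 1.9 -1.7]
wrist probe_tip [453.9 231.8] [-3.9  0.7]
wrist peg0 [463.4 201.1] [-1.2  1.6]
wrist peg0 [431.2 275.8] [ 0.3 -1.7]
wrist peg0 [353.9 280.1] [ 0.2 -2.1]
wrist peg0 [395.2 154.2] [0.1 3.1]
wrist tube_center [424.8 246.3] [-0.6 -3.4]
wrist knob [273.9 192.2] [1.9 1.8]
wrist nose [308.3 219.5] [ 0.  -1.1]
[ 0.5531 -0.0619  0.492  -0.0102]
```

View pics/w1f.png

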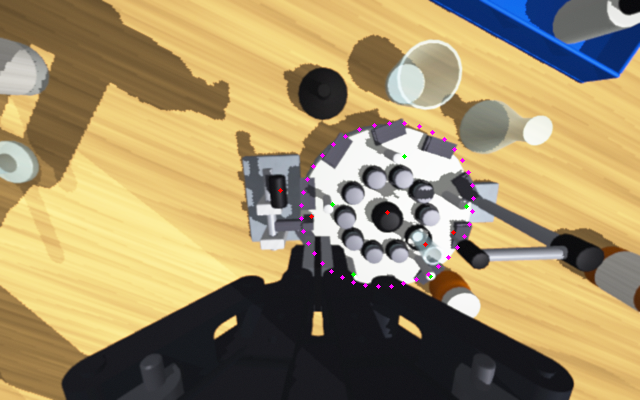

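```bash
python3 - <<'E'
import cv2
im=cv2.imread("pics/w1.png")[110:310,230:500]
cv2.imwrite("pics/w1c.png",cv2.resize(im,None,fx=2.95,fy=2.95,interpolation=cv2.INTER_CUBIC))
E
```

```text
(no output)
```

View pics/w1c.png

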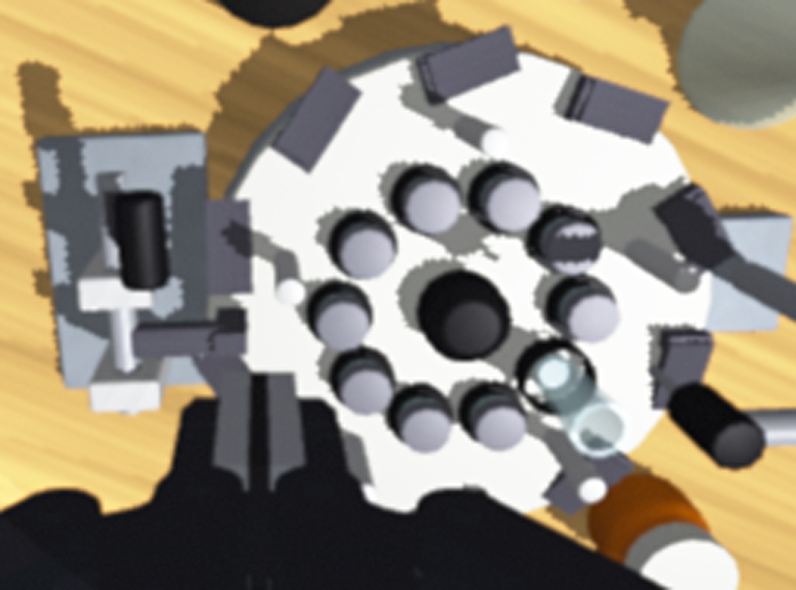

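```bash
python3 - <<'E'
from fit import *
f=r.grab_frame("wrist")
g=lambda q:np.array(q)/2.95+[230,110]-.33
pegs=g([(496,141),(290,291),(593,489),(686,270)])
caps=g([(432,207),(510,203),(590,316),(340,320),(366,392),(424,428),(498,425),(366,250)])
hub=g([(468,326)]); kn=g([(142,241)])
def res(p,full=False):
    M,W=model(p); o=[]
    P=proj(f,M['peg0']); 
    for q in pegs: e=P-q; o.append(e[np.argmin((e**2).sum(1))])
    C=proj(f,[W([.055*np.cos(t),.055*np.sin(t),.064]) for t in p[3]-np.pi*.7+np.arange(1,10)*np.pi/5])
    for q in caps: e=C-q; o.append(e[np.argmin((e**2).sum(1))])
    o.append((proj(f,[W([0,0,.07])])-hub)[0])
    o.append((proj(f,M['knob'])-kn)[0])
    return np.array(o) if full else np.ravel(o)
s=least_squares(res,[.553,-.062,.48,0])
print(np.round(s.x,4)); print(np.round(res(s.x,True),1).tolist())
M,W=model(s.x)
for k,v in M.items(): print(k,np.round(v,4).tolist())
K=proj(f,M['nose']);print(K)
E
```

```text
[ 0.5539 -0.0618  0.4701 -0.0125]
[[-0.9, -0.7], [-0.8, -0.3], [-0.6, -1.0], [0.2, 2.4], [-0.3, -0.9], [0.8, -0.5], [1.0, -0.1], [0.5, 1.3], [-0.2, -0.5], [0.5, 0.2], [0.7, 0.5], [-0.1, 0.8], [0.8, -0.5], [-1.2, -0.4]]
wheel_center [[0.5539, -0.0618, 0.044]]
probe_tip [[0.5788, -0.1109, 0.118]]
peg0 [[0.6283, -0.0252, 0.092], [0.542, 0.0203, 0.092], [0.4721, -0.0477, 0.092], [0.5152, -0.1353, 0.092], [0.6118, -0.1213, 0.092]]
tube_center [[0.5445, -0.116, 0.074]]
knob [[0.5462, 0.0813, 0.1227]]
nose [[0.5068, 0.0309, 0.045]]
[[308.17121546 216.62292656]]
```

Wrist picture: sharp and consistent. Peg tops at (398,158), (328,209) and (431,276), hub at (389,220), roller at (278,192), and the finger is beside the knob on the turntable side. The refined fit is (0.554, -0.062), yaw 26.9°, wheel about 0. I'll descend next, then push the lever away.

Call:
{"method": "servo_tool", "body": {
  "motion": [
    {"dx":0,"dy":0,"dz":50,"wx":0,"wy":0,"wz":-2.6,"gripper":0},
    {"dx":0,"dy":0,"dz":100,"wx":0,"wy":0,"wz":-2.6,"gripper":0},
    {"dx":0,"dy":0,"dz":140,"wx":0,"wy":0,"wz":-2.6,"gripper":0},
    {"dx":0,"dy":0,"dz":157,"wx":0,"wy":0,"wz":-2.6,"gripper":0},
    {"dx":0,"dy":0,"dz":157,"wx":0,"wy":0,"wz":-2.6,"gripper":0},
    {"dx":0,"dy":0,"dz":157,"wx":0,"wy":0,"wz":-2.6,"gripper":0}
  ]
}}

```text
t: 5.28
eef_pos: [0.5672, 0.0429, 0.1048]
tcp_rot: [3.055, 0.729, 0.003]
contact_force: [0.4, 0.6, 0.6]
finger_gap: 0.001
```

Call:
{"method": "servo_tool", "body": {
  "motion": [
    {"dx":0,"dy":-10,"dz":1,"wx":0,"wy":0,"wz":0,"gripper":0},
    {"dx":0,"dy":-18,"dz":1,"wx":0,"wy":0,"wz":0,"gripper":0},
    {"dx":0,"dy":-25,"dz":1,"wx":0,"wy":0,"wz":0,"gripper":0},
    {"dx":0,"dy":-32,"dz":1,"wx":0,"wy":0,"wz":0,"gripper":0},
    {"dx":0,"dy":-39,"dz":1,"wx":0,"wy":0,"wz":0,"gripper":0},
    {"dx":0,"dy":-46,"dz":1,"wx":0,"wy":0,"wz":0,"gripper":0},
    {"dx":0,"dy":-53,"dz":1,"wx":0,"wy":0,"wz":0,"gripper":0},
    {"dx":0,"dy":-60,"dz":1,"wx":0,"wy":0,"wz":0,"gripper":0},
    {"dx":0,"dy":-66,"dz":1,"wx":0,"wy":0,"wz":0,"gripper":0},
    {"dx":0,"dy":-71,"dz":1,"wx":0,"wy":0,"wz":0,"gripper":0},
    {"dx":0,"dy":-71,"dz":1,"wx":0,"wy":0,"wz":0,"gripper":0},
    {"dx":0,"dy":-71,"dz":1,"wx":0,"wy":0,"wz":0,"gripper":0}
  ]
}}

```text
t: 6.78
eef_pos: [0.5353, 0.1062, 0.1037]
tcp_rot: [3.055, 0.729, 0.004]
contact_force: [0.5, 0.5, -0.0]
finger_gap: 0.0
```

```bash
python3 - <<'E'
from h import *
f=r.grab_frame("wrist"); save(f,"w2")
f=r.grab_frame("side"); im=cv2.resize(f["pixels"][130:270,210:410],None,fx=3,fy=3,interpolation=cv2.INTER_CUBIC)
w=cv2.resize(cv2.imread("pics/w2.png"),None,fx=.94,fy=.94)
o=np.zeros((420+0,600,3),np.uint8); cv2.imwrite("pics/s2.png",im[:,:,::-1])
E
```

```text
(no output)
```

View pics/w2.png

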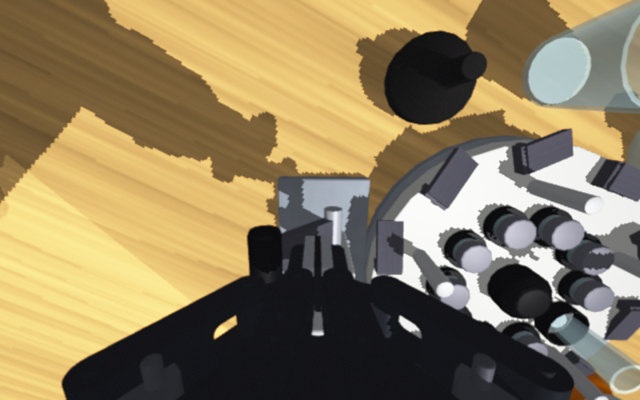

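View pics/s2.png

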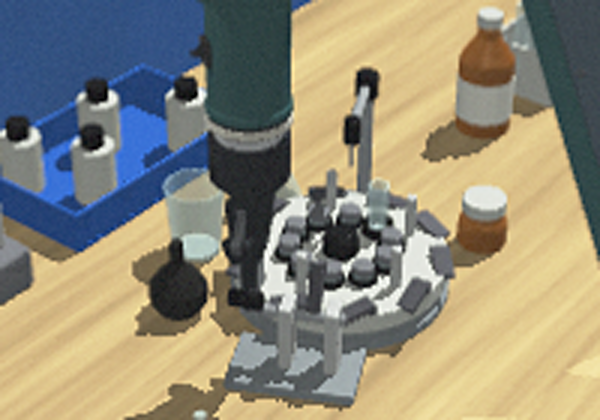

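The wrist picture shows the roller tipped over to the far side, near (265,250), and clear of the finger. Contact force is about 0, so the pawl is up. Next I'll rise and move to the clockwise side of peg0.

Call:
{"method": "servo_tool", "body": {
  "motion": [
    {"dx":0,"dy":6,"dz":-30,"wx":0,"wy":0,"wz":0,"gripper":0},
    {"dx":0,"dy":8,"dz":-62,"wx":0,"wy":0,"wz":0,"gripper":0},
    {"dx":8,"dy":40,"dz":-66,"wx":0,"wy":0,"wz":-6,"gripper":0},
    {"dx":16,"dy":90,"dz":-66,"wx":0,"wy":0,"wz":-12,"gripper":0},
    {"dx":24,"dy":140,"dz":-66,"wx":0,"wy":0,"wz":-18,"gripper":0},
    {"dx":31,"dy":180,"dz":-66,"wx":0,"wy":0,"wz":-18,"gripper":0},
    {"dx":31,"dy":187.5,"dz":-66,"wx":0,"wy":0,"wz":-18,"gripper":0},
    {"dx":31,"dy":187.5,"dz":-66,"wx":0,"wy":0,"wz":-18,"gripper":0},
    {"dx":31,"dy":187.5,"dz":-66,"wx":0,"wy":0,"wz":-18,"gripper":0}
  ]
}}

```text
t: 8.0
eef_pos: [0.6464, -0.0461, 0.1699]
tcp_rot: [2.904, 1.199, 0.002]
contact_force: [0.1, -1.0, 0.1]
finger_gap: 0.002
```

```bash
python3 - <<'E'
from h import *
f=r.grab_frame("wrist"); save(f,"w3")
s=r.observe(); print(s['t'],s['eef_pos'],s['tcp_rot'])
print(proj(f,[s['eef_pos']]), proj(f,[[s['eef_pos'][0],s['eef_pos'][1],.072]]))
E
```

```text
8.05 [ 0.64653396 -0.04590701  0.16998597] [2.90315937e+00 1.19910695e+00 2.24772900e-03]
[[318.68595979 249.53943529]] [[318.17824772 200.16371785]]
```

View pics/w3.png

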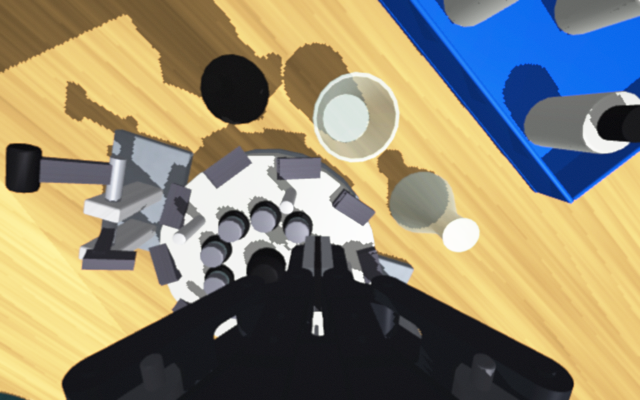

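```bash
python3 - <<'E'
from h import *
f=r.grab_frame("wrist")
for px,z in (((287,207),.092),((181,238),.092),((356,117),.085)): print(np.round(atz(f,px,z),4))
s=r.observe(); R=Ro.from_rotvec(s['tcp_rot']).as_matrix()
print(np.round(R,3)); q=atz(f,(287,207),.092)-s['eef_pos']; print(np.round(R.T@q*1000,1))
E
```

```text
[ 0.6283 -0.0274  0.092 ]
[0.5434 0.0181 0.092 ]
[ 0.7184 -0.0161  0.085 ]
[[ 0.708  0.706  0.002]
 [ 0.706 -0.708 -0.   ]
 [ 0.001  0.001 -1.   ]]
[ -0.  -26.3  78. ]
```

Pawl up (roller at (22,167)). Peg0's top at (287,207) reads (0.628,-0.027), which matches the fit, and it is 26 mm ahead of the finger centre. The beaker is clear. I'll descend and push along the chord.

Call:
{"method": "servo_tool", "body": {
  "motion": [
    {"dx":0,"dy":0,"dz":45,"wx":0,"wy":0,"wz":0,"gripper":0},
    {"dx":0,"dy":0,"dz":85,"wx":0,"wy":0,"wz":0,"gripper":0},
    {"dx":0,"dy":0,"dz":98,"wx":0,"wy":0,"wz":0,"gripper":0},
    {"dx":0,"dy":0,"dz":98,"wx":0,"wy":0,"wz":0,"gripper":0},
    {"dx":0,"dy":-5,"dz":98,"wx":0,"wy":0,"wz":0,"gripper":0},
    {"dx":0,"dy":-10,"dz":98,"wx":0,"wy":0,"wz":0,"gripper":0},
    {"dx":0,"dy":-15,"dz":98,"wx":0,"wy":0,"wz":0,"gripper":0},
    {"dx":0,"dy":-20,"dz":98,"wx":0,"wy":0,"wz":0,"gripper":0},
    {"dx":0,"dy":-25,"dz":98,"wx":0,"wy":0,"wz":0,"gripper":0},
    {"dx":0,"dy":-30,"dz":98,"wx":0,"wy":0,"wz":0,"gripper":0},
    {"dx":0,"dy":-35,"dz":98,"wx":0,"wy":0,"wz":0,"gripper":0},
    {"dx":0,"dy":-40,"dz":98,"wx":0,"wy":0,"wz":0,"gripper":0},
    {"dx":0,"dy":-45,"dz":98,"wx":0,"wy":0,"wz":0,"gripper":0},
    {"dx":0,"dy":-49,"dz":98,"wx":0,"wy":0,"wz":0,"gripper":0},
    {"dx":0,"dy":-52,"dz":98,"wx":0,"wy":0,"wz":0,"gripper":0},
    {"dx":0,"dy":-54,"dz":98,"wx":0,"wy":0,"wz":0,"gripper":0},
    {"dx":0,"dy":-55,"dz":98,"wx":0,"wy":0,"wz":0,"gripper":0},
    {"dx":0,"dy":-56,"dz":98,"wx":0,"wy":0,"wz":0,"gripper":0},
    {"dx":0,"dy":-56,"dz":98,"wx":0,"wy":0,"wz":0,"gripper":0}
  ]
}}

```text
t: 10.48
eef_pos: [0.6073, -0.0063, 0.072]
tcp_rot: [2.903, 1.199, 0.003]
contact_force: [0.5, -0.6, 0.3]
finger_gap: -0.003
```

```bash
python3 - <<'E'
from h import *
f=r.grab_frame("wrist"); save(f,"w4")
f=r.grab_frame("top"); cv2.imwrite("pics/t4.png",cv2.resize(f["pixels"][130:270,240:430],None,fx=4,fy=4,interpolation=cv2.INTER_CUBIC)[:,:,::-1])
E
```

```text
(no output)
```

View pics/w4.png

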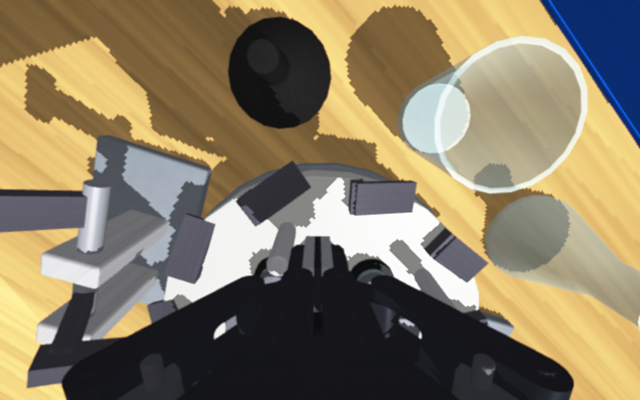

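View pics/t4.png

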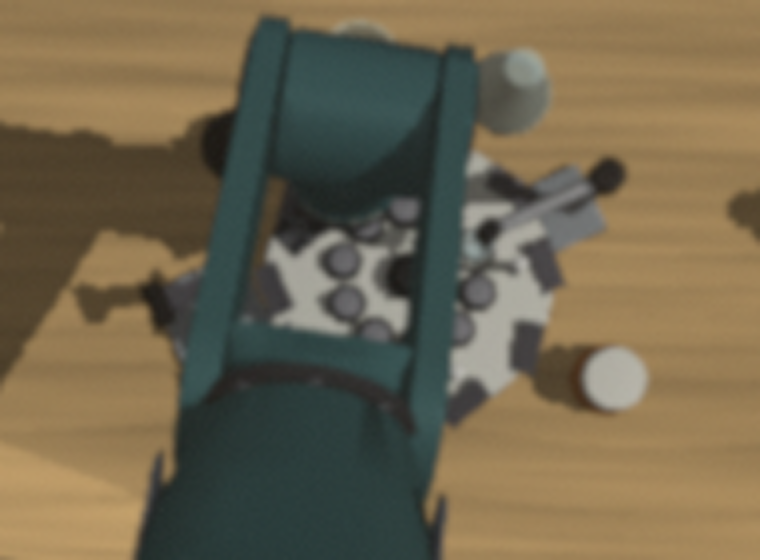

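Call:
{"method": "servo_tool", "body": {
  "motion": [
    {"dx":0,"dy":-1,"dz":0,"wx":0,"wy":0,"wz":0,"gripper":0},
    {"dx":0,"dy":-2,"dz":0,"wx":0,"wy":0,"wz":0,"gripper":0},
    {"dx":0,"dy":-3,"dz":0,"wx":0,"wy":0,"wz":0,"gripper":0},
    {"dx":0,"dy":-3,"dz":0,"wx":0,"wy":0,"wz":0,"gripper":0},
    {"dx":0,"dy":-3,"dz":0,"wx":0,"wy":0,"wz":0,"gripper":0},
    {"dx":0,"dy":4,"dz":0,"wx":0,"wy":0,"wz":0,"gripper":0},
    {"dx":0,"dy":10,"dz":-30,"wx":0,"wy":0,"wz":0,"gripper":0},
    {"dx":0,"dy":10,"dz":-80,"wx":0,"wy":0,"wz":0,"gripper":0},
    {"dx":0,"dy":0,"dz":-130,"wx":0,"wy":0,"wz":6,"gripper":0},
    {"dx":0,"dy":-40,"dz":-150,"wx":0,"wy":0,"wz":12,"gripper":0},
    {"dx":0,"dy":-90,"dz":-165,"wx":0,"wy":0,"wz":18,"gripper":0},
    {"dx":0,"dy":-130,"dz":-170,"wx":0,"wy":0,"wz":18,"gripper":0},
    {"dx":0,"dy":-130,"dz":-170,"wx":0,"wy":0,"wz":18,"gripper":0},
    {"dx":0,"dy":-130,"dz":-170,"wx":0,"wy":0,"wz":18,"gripper":0}
  ]
}}

```text
t: 12.32
eef_pos: [0.516, 0.0856, 0.2421]
tcp_rot: [3.055, 0.731, 0.004]
contact_force: [-0.1, -0.6, 0.2]
finger_gap: 0.004
```

```bash
python3 - <<'E'
from h import *
f=r.grab_frame("wrist"); save(f,"w5")
f=r.grab_frame("top"); cv2.imwrite("pics/t5.png",cv2.resize(f["pixels"][130:270,240:430],None,fx=4,fy=4,interpolation=cv2.INTER_CUBIC)[:,:,::-1])
E
```

```text
(no output)
```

View pics/w5.png

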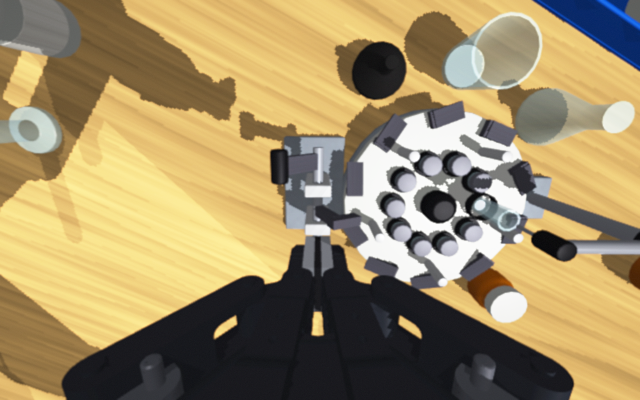

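View pics/t5.png

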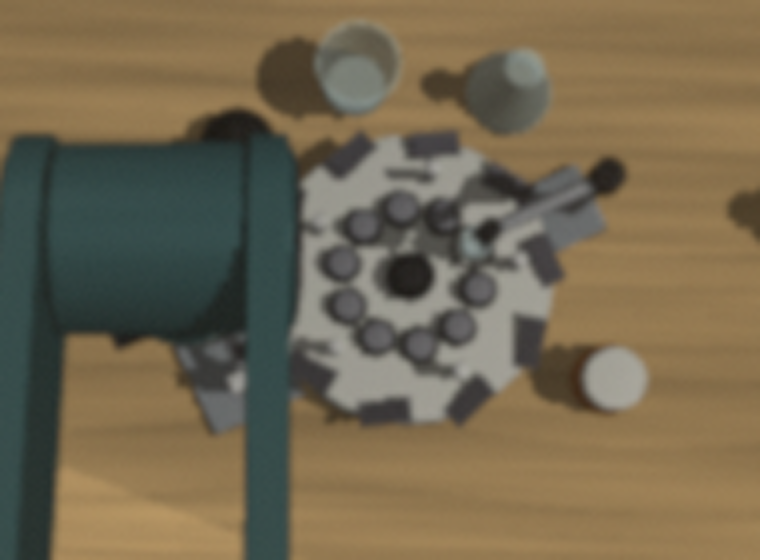

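Both pictures show the pawl still up, with the roller at wrist pixel (279,165), and the tube moved to the probe. I'll measure the wheel angle from pegs and caps.

```bash
python3 - <<'E'
import cv2
im=cv2.imread("pics/w5.png")[95:295,325:560]
cv2.imwrite("pics/w5c.png",cv2.resize(im,None,fx=3,fy=3,interpolation=cv2.INTER_CUBIC))
E
```

View pics/w5c.png

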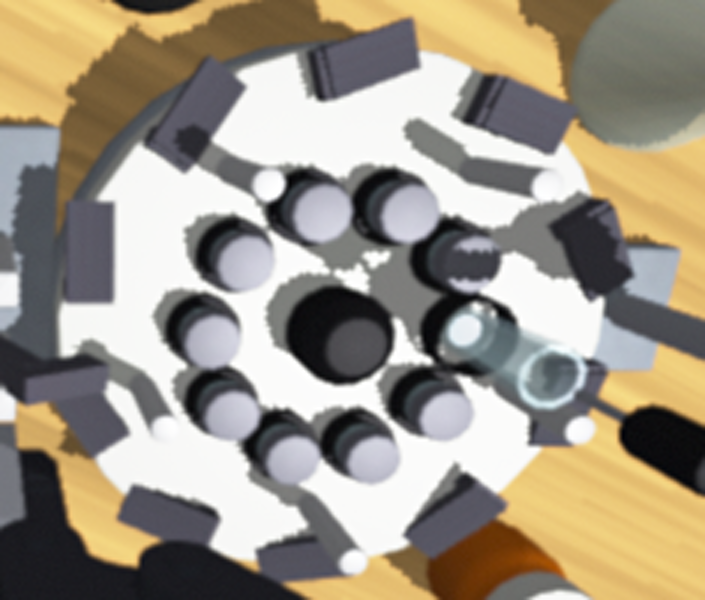

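```bash
python3 - <<'E'
from fit import *
f=r.grab_frame("wrist")
g=lambda q:np.array(q)/3+[325,95]-.33
pegs=g([(269,184),(547,184),(164,427),(351,561),(579,429)])
caps=g([(322,212),(409,212),(245,262),(211,341),(232,413),(291,460),(366,454),(444,412)])
hub=g([(360,349)])
def res(p,full=False):
    p=[p[0],p[1],.4701,p[2]]
    M,W=model(p); o=[]
    P=proj(f,M['peg0']); 
    for q in pegs: e=P-q; o.append(e[np.argmin((e**2).sum(1))])
    C=proj(f,[W([.055*np.cos(t),.055*np.sin(t),.064]) for t in p[3]-np.pi*.7+np.arange(1,10)*np.pi/5])
    for q in caps: e=C-q; o.append(e[np.argmin((e**2).sum(1))])
    o.append((proj(f,[W([0,0,.07])])-hub)[0])
    return np.array(o) if full else np.ravel(o)
for w0 in (.55,.65):
  s=least_squares(res,[.553,-.062,w0])
  print(np.round(s.x,4)); print(np.round(res(s.x,True),1).tolist())
E
```

```text
[ 0.5531 -0.0628  0.6208]
[[-0.5, -0.7], [0.1, -0.2], [-0.4, -0.0], [-0.1, -0.2], [-0.2, 0.0], [-0.1, -0.1], [0.3, 0.0], [0.2, -0.0], [0.3, -0.3], [-0.5, 0.5], [0.2, -0.4], [2.1, 1.7], [0.5, 1.2], [-1.8, -1.1]]
[ 0.5531 -0.0628  0.6208]
[[-0.5, -0.7], [0.1, -0.2], [-0.4, -0.0], [-0.1, -0.2], [-0.2, 0.0], [-0.1, -0.1], [0.3, 0.0], [0.2, -0.0], [0.3, -0.3], [-0.5, 0.5], [0.2, -0.4], [2.1, 1.7], [0.5, 1.2], [-1.8, -1.1]]
```

Wheel measures 0.62 rad, +0.633 from the start, so it is in the middle of the gap. The tube is under the probe. Next I'll go behind the roller and push the lever back.

Call:
{"method": "servo_tool", "body": {
  "motion": [
    {"dx":12,"dy":-40,"dz":0,"wx":0,"wy":0,"wz":0,"gripper":0},
    {"dx":25,"dy":-76,"dz":0,"wx":0,"wy":0,"wz":0,"gripper":0},
    {"dx":25,"dy":-76,"dz":30,"wx":0,"wy":0,"wz":0,"gripper":0},
    {"dx":25,"dy":-76,"dz":75,"wx":0,"wy":0,"wz":0,"gripper":0},
    {"dx":25,"dy":-76,"dz":120,"wx":0,"wy":0,"wz":0,"gripper":0},
    {"dx":25,"dy":-76,"dz":140,"wx":0,"wy":0,"wz":0,"gripper":0},
    {"dx":25,"dy":-76,"dz":140,"wx":0,"wy":0,"wz":0,"gripper":0},
    {"dx":25,"dy":-76,"dz":140,"wx":0,"wy":0,"wz":0,"gripper":0}
  ]
}}

```text
t: 13.48
eef_pos: [0.5055, 0.164, 0.1021]
tcp_rot: [3.056, 0.728, 0.004]
contact_force: [-0.1, 1.0, 0.4]
finger_gap: -0.001
```

```bash
python3 - <<'E'
from h import *
f=r.grab_frame("wrist"); save(f,"w6")
E
```

```text
(no output)
```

View pics/w6.png

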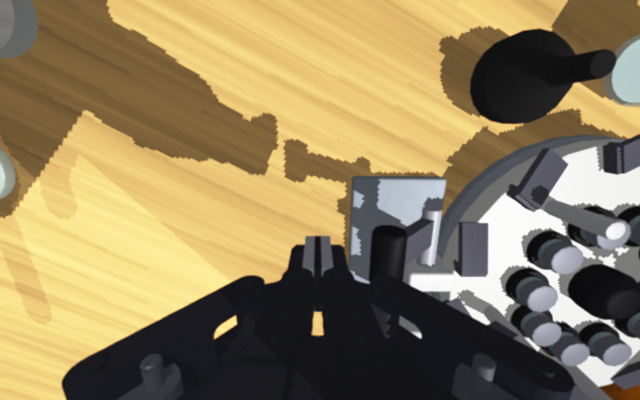

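The finger is on the far side of the roller (388,250) and lined up with it. Now I'll push it back.

Call:
{"method": "servo_tool", "body": {
  "motion": [
    {"dx":0,"dy":8,"dz":0,"wx":0,"wy":0,"wz":0,"gripper":0},
    {"dx":0,"dy":16,"dz":0,"wx":0,"wy":0,"wz":0,"gripper":0},
    {"dx":0,"dy":23,"dz":-2,"wx":0,"wy":0,"wz":0,"gripper":0},
    {"dx":0,"dy":29,"dz":-4,"wx":0,"wy":0,"wz":0,"gripper":0},
    {"dx":0,"dy":35,"dz":-6,"wx":0,"wy":0,"wz":0,"gripper":0},
    {"dx":0,"dy":41,"dz":-8,"wx":0,"wy":0,"wz":0,"gripper":0},
    {"dx":0,"dy":47,"dz":-9,"wx":0,"wy":0,"wz":0,"gripper":0},
    {"dx":0,"dy":53,"dz":-10,"wx":0,"wy":0,"wz":0,"gripper":0},
    {"dx":0,"dy":58,"dz":-10,"wx":0,"wy":0,"wz":0,"gripper":0},
    {"dx":0,"dy":62,"dz":-10,"wx":0,"wy":0,"wz":0,"gripper":0},
    {"dx":0,"dy":65,"dz":-10,"wx":0,"wy":0,"wz":0,"gripper":0},
    {"dx":0,"dy":67,"dz":-10,"wx":0,"wy":0,"wz":0,"gripper":0},
    {"dx":0,"dy":67,"dz":-10,"wx":0,"wy":0,"wz":0,"gripper":0}
  ]
}}

```text
t: 15.15
eef_pos: [0.5359, 0.1043, 0.1125]
tcp_rot: [3.056, 0.728, 0.005]
contact_force: [0.2, 0.1, -0.4]
finger_gap: 0.002
```

Call:
{"method": "servo_tool", "body": {
  "motion": [
    {"dx":0,"dy":-15,"dz":0,"wx":0,"wy":0,"wz":0,"gripper":0},
    {"dx":0,"dy":-35,"dz":-20,"wx":0,"wy":0,"wz":0,"gripper":0},
    {"dx":0,"dy":-45,"dz":-70,"wx":0,"wy":0,"wz":0,"gripper":0},
    {"dx":-20,"dy":-45,"dz":-120,"wx":0,"wy":0,"wz":0,"gripper":0},
    {"dx":-50,"dy":-45,"dz":-140,"wx":0,"wy":0,"wz":0,"gripper":0},
    {"dx":-50,"dy":-45,"dz":-140,"wx":0,"wy":0,"wz":0,"gripper":0},
    {"dx":-50,"dy":-45,"dz":-140,"wx":0,"wy":0,"wz":0,"gripper":0}
  ]
}}

```text
t: 16.02
eef_pos: [0.4703, 0.1225, 0.252]
tcp_rot: [3.056, 0.728, 0.006]
contact_force: [-0.2, 0.9, -0.5]
finger_gap: 0.001
```

```bash
python3 - <<'E'
from h import *
f=r.grab_frame("wrist"); save(f,"w7")
f=r.grab_frame("side"); cv2.imwrite("pics/s7.png",cv2.resize(f["pixels"][130:270,210:410],None,fx=4,fy=4,interpolation=cv2.INTER_CUBIC)[:,:,::-1])
E
```

```text
(no output)
```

View pics/w7.png

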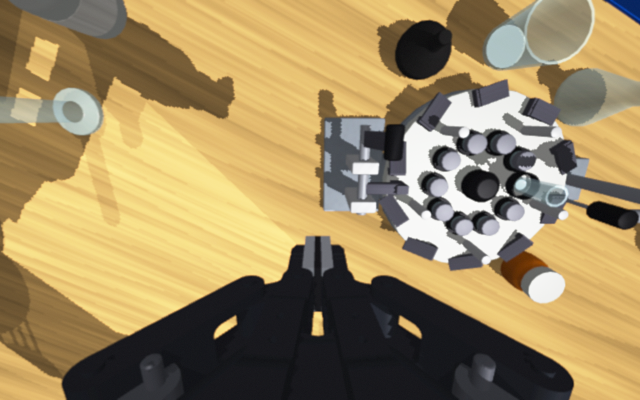

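View pics/s7.png

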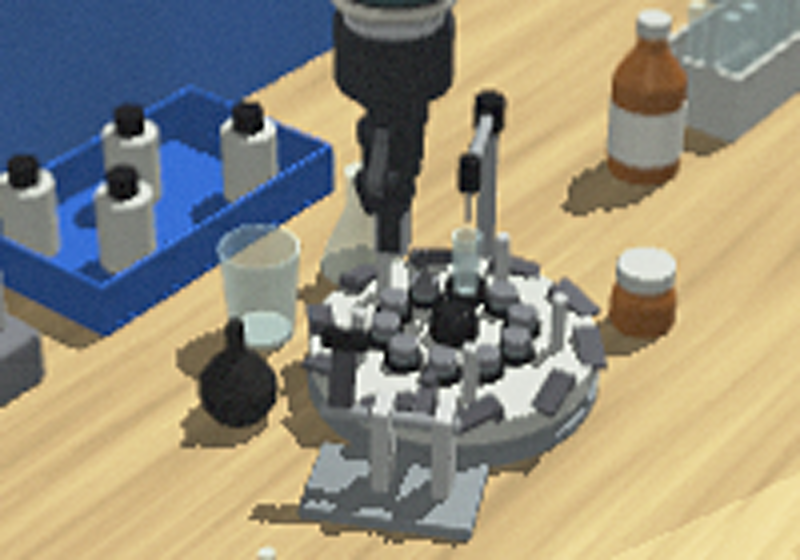

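```bash
python3 - <<'E'
from fit import *
f=r.grab_frame("wrist")
im=cv2.cvtColor(f["pixels"],cv2.COLOR_RGB2BGR)[75:275,315:580]
im=cv2.resize(im,None,fx=3,fy=3,interpolation=cv2.INTER_CUBIC)
for pw,c in ((0,(0,0,255)),(.15,(0,255,255)),(.3,(255,0,0))):
    M,W=model([.5533,-.0625,.4701,.628],pw)
    q=(proj(f,M['knob'])[0]-[315,75]+.33)*3; cv2.circle(im,tuple(int(v) for v in q),3,c,-1)
    if pw==0:
        P=np.array(M['peg0']);
        for q in proj(f,P): cv2.circle(im,tuple(int(v) for v in (q-[315,75]+.33)*3),3,(0,255,0),-1)
cv2.imwrite("pics/w8.png",im)
E
```

```text
(no output)
```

View pics/w8.png

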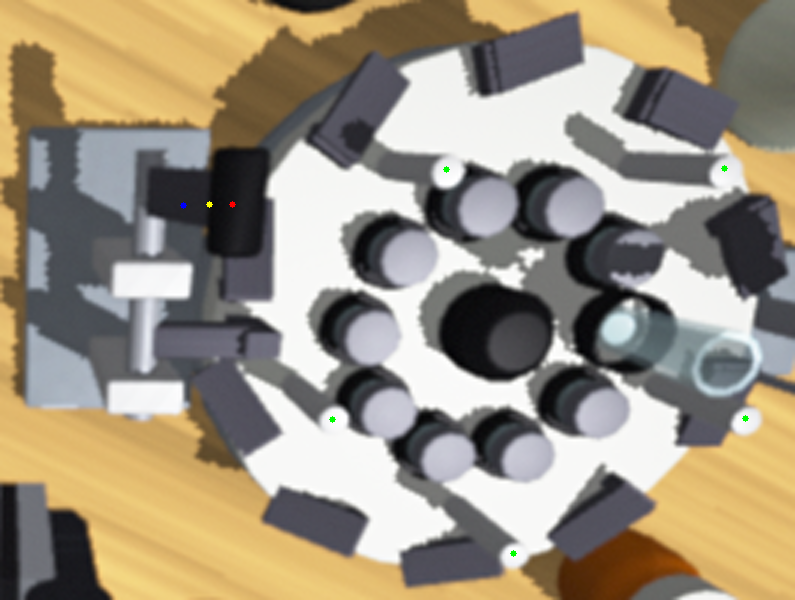

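The projected pegs for 0.628 rad sit exactly on the visible peg tops. The roller at crop (238,203) matches the "pawl = 0" dot, and the nose is between two teeth. The arm is clear, so I'm handing in.

```bash
python3 - <<'E'
from station import r
print(r.job_done()); print(r.observe()['t'])
E
```

```text
the job is handed in; nothing more can be done
None
the job is handed in; nothing more can be done
```

The job is handed in and the last pictures show it done. No verdict was reported. It took about 16 s of the 61 s allowed.

- **What I did:** With shut fingers, I pushed the thumb lever away until the pawl fell over and stayed up. I then pushed peg0 along its chord to bring the turntable back one place, and pushed the lever back so the pawl dropped.
- **Turntable and tube:** Before I lowered the pawl, the wheel measured 0.62 rad, and 0.633 rad relative to the start. In the final picture the peg positions projected for 0.628 rad land on the visible peg tops. The open tube stands upright under the probe.
- **Pawl:** The roller sits where the fully down position projects, and the nose lies between two teeth.
- **Surroundings:** The glassware in view looks unmoved, judged by eye and not remeasured. Every force reading at the end of a move was about 1 N or less, and the arm was clear of everything at hand-in.
- **Checks that disagreed:** The first pose fit, from the networks' landmarks, had individual points up to 15 pixels off, so I redid it from points picked by hand in a wrist picture. In that refit one peg, partly hidden by the probe bar, was about 2 pixels off. In the later turntable measurement two or three points were also about 2 pixels off.

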